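# Scraper from the draining sleeve into its utensil holder

### The arm

A 6-joint arm with a two-finger parallel gripper is mounted at the origin on the work surface. World frame = base frame: x ahead of the robot, y to its left, z up, the work surface at z = 0. Lengths are in mm, angles in degrees, forces in N, time in s.
With the tool pointing down it reaches from about 350 to 850 mm from the base axis. Payload 8.1 kg.
Tool frame: the origin (TCP) lies at the very end of the fingers, on their centre line; the grasp point (between the pads) lies 19 mm behind it (pinch_z is the z of the grasp point in the tool frame, in mm); z points along the fingers, y is the direction in which the jaws open and shut (so a half turn about z gives the same grasp; the last joint's range is limited). The gripper opens to 85 mm and grips with 20 to 120 N. Pads are 22 mm wide; open, the fingers measure 114 mm over their backs; the gripper's body (76 mm by 85 mm) begins 54 mm behind the grasp point. The pads swing forward as they close: fully open they stand 13 mm farther back than shut.
Start: joints at [-77.028, 7.471, 85.268, -0, 87.261, -4.893], TCP at [184.084, -571.068, 231.292] pointing down, gripper open.
Joint ranges: [-169.43, 169.43], [-51.17, 129.36], [1.28, 143.12], [-76.62, 256.62], [0, 156.53], [-152.29, 152.29]. Speed limits (degrees/s): [136.94, 136.94, 159.86, 180, 180, 180].

### API

Orientations are given as [roll, pitch, yaw] about the fixed x, y, z axes, in that order (R = Rz(yaw) Ry(pitch) Rx(roll)).
In Python, from bench import * gives the robot as it stands.
- The arm moves only by the shell command python3 -m creep 'ROWS' [FORCE]. ROWS is a JSON object of lists of equal length, an entry for each row: "translation": the shift along the tool's x, y, z in mm, a list of three; "rotation": the turn, a rotation vector about the tool's x, y, z in rad, a list of three; "claw": the finger opening in mm, from 0 to 85.4. In form: {"translation": [[dx, dy, dz], ...], "rotation": [[ax, ay, az], ...], "claw": [claw, ...]}. A call has 1 to 10 rows; each row shifts and turns the commanded pose from where the row before left it, along the tool's axes as they then stand; what a row does not reach is not made up. A row lasts 1/10 s, in which the tool goes at most 50 mm and 8.59 degrees, less where a joint would pass 70% of its speed; a pose out of reach is approached as far as the arm can. A call is refused whole if a number of a shift passes 50 or a number of a turn 0.15, either way. A call with a gripper value outside its range is refused whole. The fingers move at their own pace and stop on an object; FORCE is the grip in N (left out, the last holds). Time passes only in rows, so rows that do not move let the fingers close. It gives the time, the measured TCP pose, the force and the opening at its end, in the units of the state.
- sense(): the state, without advancing time (a new reading comes with each control period).
- snapshot(name): name is "side" or "top" or "wrist"; returns a dict with "frame" (400x640x3 uint8, red, green, blue), "intrinsics" (3x3 intrinsics, pixels), "dist" ([k1, k2, p1, p2, k3] as OpenCV has them; the pictures are not rectified), "extrinsics" (4x4, takes a point from camera to world coordinates). Camera axes: x right, y up, looking along -z (the intrinsics and any distortion apply to the point x, -y, -z); pixel columns grow to the right and rows downward; lengths in mm; the calibration is good to about 2 mm. A picture is of the moment at which its call begins. There is no depth.
- hand_in(): hands the job in, once; it reports no verdict.
The state is a dict: "time": time; "joint_pos": joint angles; "qd": joint speeds; "joint_efforts": joint torques, N m; "tool_pos": TCP position; "tcp_rot": TCP orientation; "ft_force": force on the tool from outside, world axes, zero at the start; "wrist_torque": the same for the moment, N m; "finger_gap": finger opening in mm.
Only numpy, scipy, OpenCV 4.12 (cv2) and the standard library are available. Lean on these libraries where they do the work, as an engineer would, in place of code of your own. Each camera call takes 0.05 s, during which the arm holds its last target.

### The job

The lilac scraper has drained: draw it out of the slanted steel sleeve and put it away, handle end down, through the ring of the empty lilac holder so that it stands in the white cup below. Lower it almost to the bottom of the cup before you let go, do not let it fall in, and leave everything else on the worktop where it is.

Things in the scene. Friction and masses are not known exactly. Their poses are not given: they have to be found in the camera images.
- scraper: Rigid kitchen scraper, 190 mm long, 110 g: flat steel handle, section 18 mm (x) by 14 mm (y), then from 125 mm on a lilac blade 46 mm wide (x), 12 mm thick (y), 65 mm long; collar at 114 to 128 mm. Origin: centre of the handle's free end; z along the handle to the blade. At the start it leans 35 degrees in the sleeve, blade up, y level, lowest 100 mm of handle inside.
- scraper_blade (a point): Point on the scraper's axis 158 mm from the handle's end: middle of the blade. Same axes as the scraper.
- scraper_neck (a point): Point on the scraper's axis 90 mm from the handle's end, which is level with the ring plate when it stands in the holder. Same axes as the scraper.
- drainer: Fixed stand, black base 150 x 80 x 8 mm (x from -50 to +100 mm), with a square steel sleeve open at the top: inside 24 mm (x) by 20 mm (y), 100 mm deep, leaning 35 degrees from vertical towards the stand's -x, its mouth 110 mm above the worktop. Draw the scraper 110 mm along its own axis to free it. Origin: on the worktop below the sleeve's upper part; z up.
- holder: Fixed empty holder: lilac base 90 x 100 x 8 mm; on it a white ceramic cup, 46 mm across inside, floor 13 mm and rim 38 mm above the worktop; above it a lilac plate 60 x 94 x 8 mm, top face at 104 mm, with a 40 mm round hole, on two 8 mm posts at y = -42 and +42 mm. Origin: on the worktop under the centre of cup and hole; z up.
- holder_ring (a point): Centre of the hole in the lilac plate, at its top face, 104 mm above the worktop.
- spoon_holder: The same holder in grey, in use: a wooden spoon stands in it.
- spoon: Wooden spoon, 161 mm long, standing handle down in the grey holder, to be left there. Handle 16 mm thick, flat round head 46 mm across. Origin: the handle's end; z towards the head.
- mug: White mug, 80 mm across, 90 mm high, bystander. Origin: centre of its underside.
- spice_jar: Amber spice jar, 44 mm across, 75 mm high, bystander. Origin: centre of its underside.
- egg_timer: White egg timer, 60 mm across, 52 mm high, bystander. Origin: centre of its underside.
- salt_mill: Dark wooden salt mill, 54 mm across, 143 mm high, bystander. Origin: centre of its underside.
- soap_bottle: White bottle with red cap, 60 mm across, 170 mm high, bystander. Origin: centre of its underside.
- sugar_jar: Glass jar with black lid, 90 mm across, 110 mm high, bystander. Origin: centre of its underside.
Things that resemble listed ones, but are neither listed nor needed, are in the scene too. What is shaped like the spoon_holder but green or orange is not meant.

How it is judged:
By the outcome, as a careful person would: the job done as asked, in the order asked, and still so for the second after the job is handed in, with the robot touching nothing.
It also fails if it takes over 42 s, if anything falls off the work surface, if the arm or the gripper's body presses on something with over 40 N, if the wrist force passes 120 N, or if a joint passes its speed limit or range.

## Working session

There is one attempt and no reset: what is moved stays moved. The work goes in short steps, Python scripts to look and compute and a shell command to move; the robot and the scene stay as the last step left them, time stands still between calls to the robot, and variables do not carry over. Pictures are saved under pics/ and viewed, and the job is handed in when it is done.

```bash
ls; mkdir -p pics
python3 - <<'E'
from bench import *
import cv2,numpy as np,pickle
for n in ["side","top","wrist"]:
    s=snapshot(n); pickle.dump(s,open(f"pics/{n}0.pkl","wb")); cv2.imwrite(f"pics/{n}0.png",s["frame"][:,:,::-1])
    print(n,np.round(s["intrinsics"],1).tolist(),s["dist"],np.round(s["extrinsics"],3).tolist())
print(sense())
E
```

```text
pics
side [[378.9, 0.0, 321.1], [0.0, 378.9, 193.7], [0.0, 0.0, 1.0]] [-0.05423513  0.          0.          0.          0.        ] [[-0.971, 0.166, -0.171, 367.091], [-0.238, -0.692, 0.681, 747.774], [-0.005, 0.702, 0.712, 859.126], [0.0, 0.0, 0.0, 1.0]]
top [[490.2, 0.0, 314.8], [0.0, 490.2, 199.1], [0.0, 0.0, 1.0]] [-0.03368123  0.          0.          0.          0.        ] [[0.027, 0.976, -0.216, 294.051], [-1.0, 0.026, -0.01, 56.328], [-0.004, 0.216, 0.976, 1271.729], [0.0, 0.0, 0.0, 1.0]]
wrist [[295.1, 0.0, 318.1], [0.0, 295.1, 200.3], [0.0, 0.0, 1.0]] [0.01273769 0.         0.         0.         0.        ] [[0.306, 0.902, 0.305, 262.833], [-0.952, 0.29, 0.096, -543.994], [-0.002, -0.32, 0.947, 373.224], [0.0, 0.0, 0.0, 1.0]]
{'time': 0.15, 'joint_pos': array([-7.70269910e+01,  7.50536277e+00,  8.53133599e+01, -1.11913854e-03,
        8.72620491e+01, -4.89224715e+00]), 'qd': array([-0.06357673,  0.00625178, -0.04022055,  0.10958441,  0.01540184,
        0.0393084 ]), 'joint_efforts': array([ 6.96716779e-04, -5.70061719e+01, -5.01159346e+01, -1.67705307e-04,
        9.61083511e-03,  6.41911015e-05]), 'tool_pos': array([ 183.99740611, -570.65796609,  230.4985971 ]), 'tcp_rot': array([-1.79919427e+02, -5.77467713e-03,  1.78653063e+01]), 'ft_force': array([-0.49763839, -0.10043509,  0.08600756]), 'wrist_torque': array([0.01269356, 0.02830687, 0.02702471]), 'finger_gap': 85.47673093868046}
```

View pics/side0.png

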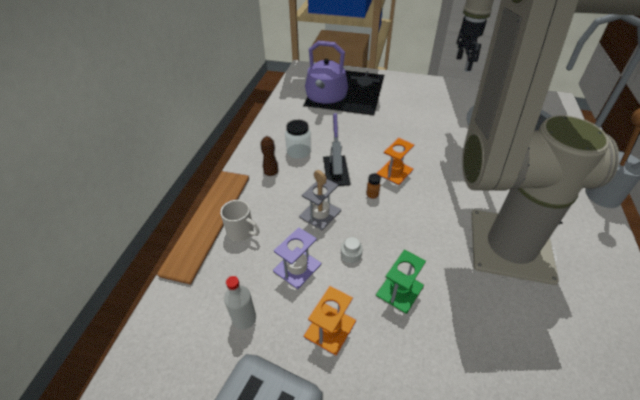

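View pics/top0.png

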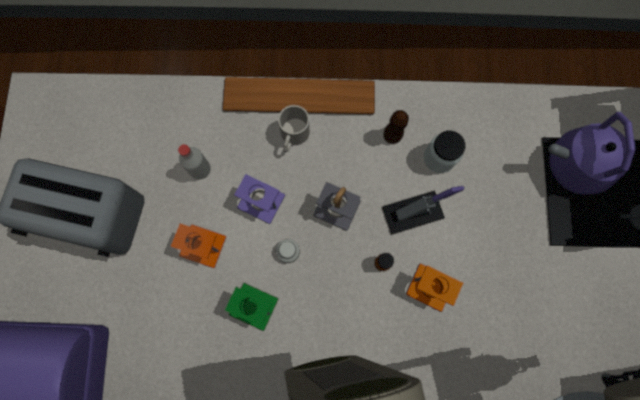

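View pics/wrist0.png

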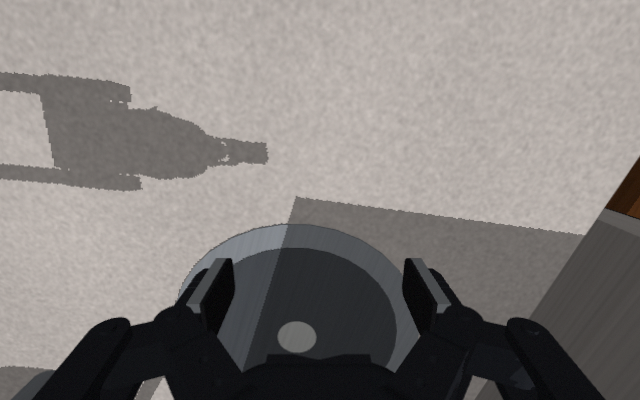

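```bash
cat > h.py <<'E'
import cv2,numpy as np,pickle
from scipy.spatial.transform import Rotation as R
def load(n): return pickle.load(open(f"pics/{n}.pkl","rb"))
def ray(s,p):
    p=np.array(p,float).reshape(-1,1,2)
    u=cv2.undistortPoints(p,s["intrinsics"],s["dist"]).reshape(-1,2)
    d=np.c_[u[:,0],-u[:,1],-np.ones(len(u))]
    E=s["extrinsics"]; d=d@E[:3,:3].T
    return E[:3,3],d/np.linalg.norm(d,axis=1)[:,None]
def onz(s,p,z):
    o,d=ray(s,p); return o+d*((z-o[2])/d[:,2])[:,None]
def tri(s1,p1,s2,p2):
    out=[];gap=[]
    o1,D1=ray(s1,p1);o2,D2=ray(s2,p2)
    for a,b in zip(D1,D2):
        t=np.linalg.lstsq(np.c_[a,-b],o2-o1,rcond=None)[0]
        x=o1+a*t[0];y=o2+b*t[1];out.append((x+y)/2);gap.append(np.linalg.norm(x-y))
    return np.array(out),np.array(gap)
def proj(s,P):
    E=np.linalg.inv(s["extrinsics"]);q=np.atleast_2d(P)@E[:3,:3].T+E[:3,3]
    q=q*[1,-1,-1]
    return cv2.projectPoints(q,np.zeros(3),np.zeros(3),s["intrinsics"],s["dist"])[0].reshape(-1,2)
def crop(s,x0,y0,w,h,k,name,pts=None):
    f=s["frame"][:,:,::-1][y0:y0+h,x0:x0+w]
    f=cv2.resize(f,None,fx=k,fy=k,interpolation=cv2.INTER_CUBIC)
    f=np.clip(f.astype(float)*1.4,0,255).astype(np.uint8)
    if pts is not None:
        for p in pts: cv2.circle(f,(int((p[0]-x0+.5)*k),int((p[1]-y0+.5)*k)),3,(0,255,0),1)
    cv2.imwrite(f"pics/{name}.png",f)
def lilac(s):
    h=cv2.cvtColor(s["frame"],cv2.COLOR_RGB2HSV)
    return cv2.inRange(h,(120,50,40),(145,255,255))
E
python3 - <<'E'
from h import *
t=load("top0");s=load("side0")
crop(t,375,175,100,70,8,"c_top_dr"); crop(s,300,100,70,90,6,"c_side_dr")
crop(t,220,165,150,75,5,"c_top_ho"); crop(s,260,220,80,75,8,"c_side_ho")
for n,i in (("top",t),("side",s)):
    nn,l,st,c=cv2.connectedComponentsWithStats(lilac(i))
    for k in range(1,nn):
        if st[k,4]>15: print(n,st[k],c[k].round(1))
E
```

```text
top [ 550  112   86   82 4400] [594.7 155.3]
top [ 234  175   51   48 1270] [258.4 198.7]
top [432 186  32  16 171] [447.  192.9]
top [   0  322  108   78 8020] [ 51.6 361. ]
side [ 305   41   43   63 1727] [326.4  77.7]
side [333 113   4  24  66] [335. 124.]
side [274 228  42  36 622] [294.7 245.7]
side [274 256  47  33 531] [297.7 272.2]
```

Run:
```python
import cv2,numpy as np
a=[cv2.imread(f"pics/{n}.png") for n in ("c_top_dr","c_side_dr","c_top_ho","c_side_ho")]
for i in a: print(i.shape)
```

```text
(560, 800, 3)
(540, 420, 3)
(375, 750, 3)
(600, 640, 3)
```

View pics/c_top_dr.png

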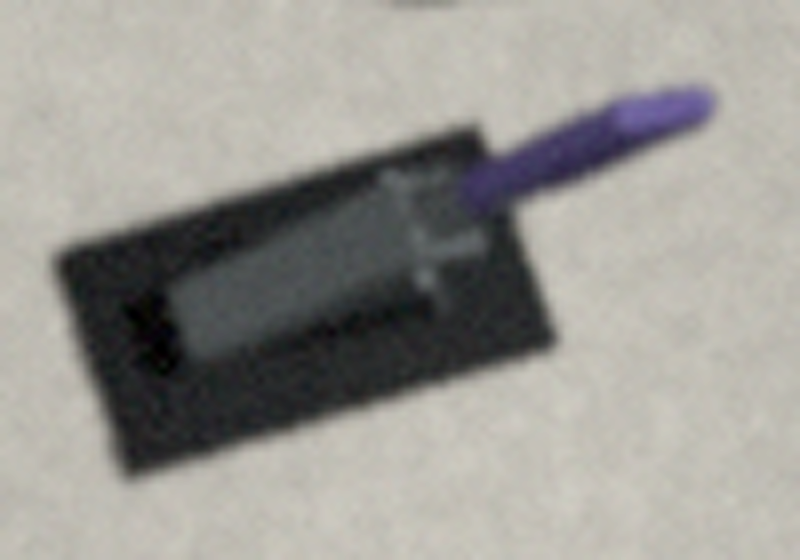

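View pics/c_side_dr.png

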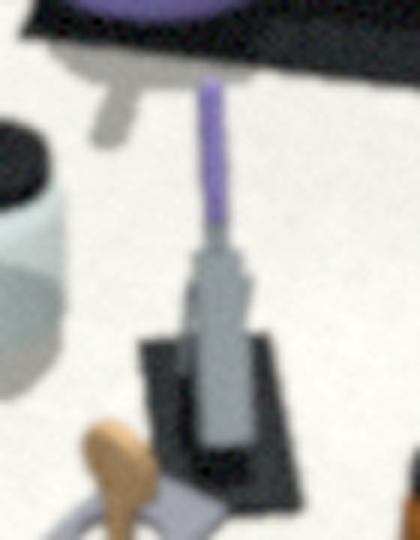

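View pics/c_top_ho.png

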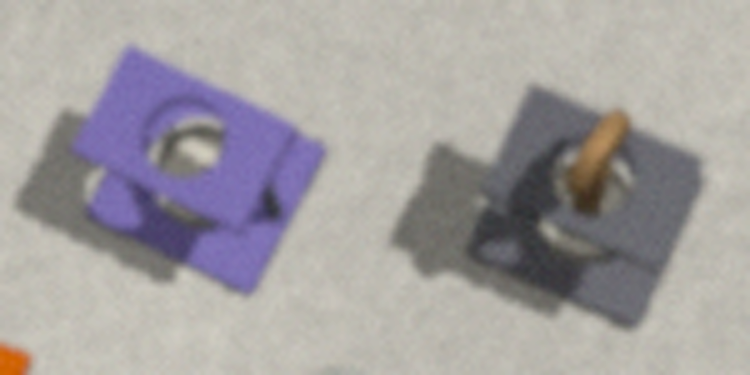

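View pics/c_side_ho.png

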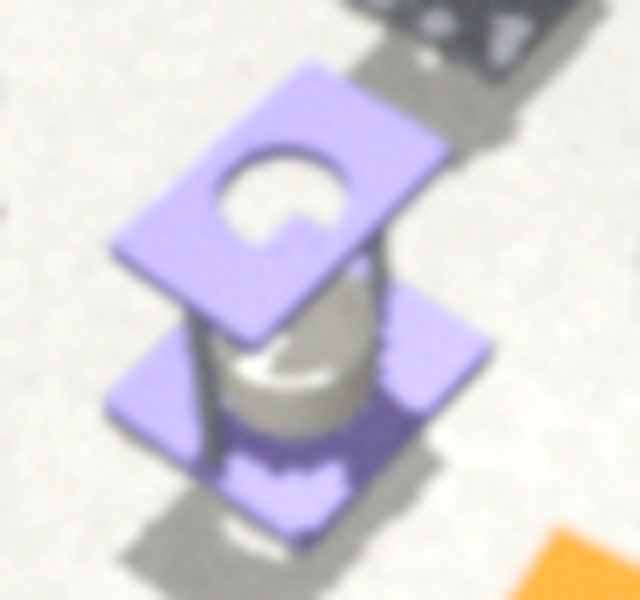

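Run:
```python
from h import *
np.set_printoptions(suppress=True,precision=1)
t=load("top0");s=load("side0")
print("blade tri (top tip, base)",tri(t,[(463.3,187.8),(432.5,199.3)],s,[(334.8,113.3),(335.8,137)]))
c=np.array([(57,253),(482,124),(557,345),(128,477)])/8+[375,175]-.5+.06
B=onz(t,c,8);print("base",B, np.linalg.norm(B-np.roll(B,-1,0),axis=1))
# centroid of blade
print(tri(t,[(447,192.9)],s,[(335,124)]))
# holder plate corners
ct=np.array([(130,46),(298,132),(240,228),(74,150)])/5+[220,165]-.5+.1
cs=np.array([(452,148),(312,60),(112,245),(255,345)])/8+[260,220]-.5
P=onz(t,ct,104);print("plate top",P,P.mean(0),np.linalg.norm(P-np.roll(P,-1,0),axis=1))
P=onz(s,cs,104);print("plate side",P,P.mean(0),np.linalg.norm(P-np.roll(P,-1,0),axis=1))
for n,p,q,z in (("kettle",(610,147),None,200),("kettle0",(585,170),None,100),("jar",(448,146),(297,128),110),("mill",(400,117),(267,142),143),("spoon",(343,190),(320,174),160),("soap",(185,150),(233,283),170),("spice",(384,262),(374,178),75),("mug",(294,121),(236,205),90),("timer",(288,250),(351,242),52),("orange",(440,285),(400,147),104)):
    print(n,onz(t,[p],z),tri(t,[p],s,[q]) if q else "")
```

```text
blade tri (top tip, base) (array([[ 574.7, -275.9,  170.9],
       [ 556.7, -214.9,  123.3]]), array([3.1, 3.9]))
base [[ 558.7 -107.6    8. ]
 [ 606.1 -248.9    8. ]
 [ 532.2 -271.6    8. ]
 [ 485.  -130.6    8. ]] [149.   77.3 148.7  77.2]
(array([[ 566. , -242.3,  153.3]]), array([3.7]))
plate top [[611.5 240.6 104. ]
 [570.  155.7 104. ]
 [521.4 181.8 104. ]
 [558.1 265.  104. ]] [565.3 210.8 104. ] [94.5 55.2 91.  58.7]
plate side [[523.6 179.9 104. ]
 [576.3 155.8 104. ]
 [615.4 240.7 104. ]
 [562.2 265.3 104. ]] [569.4 210.4 104. ] [58.  93.4 58.6 93.8]
kettle [[ 672.4 -613.7  200. ]] 
kettle0 [[ 645.2 -605.8  100. ]] 
jar [[ 694.8 -260.2  110. ]] (array([[ 700.7, -262.6,  101. ]]), array([5.2]))
mill [[ 755.  -135.7  143. ]] (array([[ 763.8, -139. ,  123.7]]), array([1.7]))
spoon [[563.1   2.2 160. ]] (array([[560.2,   2. , 157.1]]), array([6.9]))
soap [[648.2 377.1 170. ]] (array([[652.1, 380.2, 160.2]]), array([1.5]))
spice [[ 406.1 -104.3   75. ]] (array([[ 410.7, -104.6,   74.9]]), array([9.1]))
mug [[758.6 126.9  90. ]] (array([[756.1, 126.5, 109.2]]), array([9.5]))
timer [[431.8 131.7  52. ]] (array([[436.3, 131.7,  50.9]]), array([8.6]))
orange [[ 352.7 -232.3  104. ]] (array([[ 352.9, -231.2,  108.6]]), array([0.8]))
```

```bash
python3 -m creep '{"translation":[[42,-13.5,-10],[42,-13.5,-10],[42,-13.5,-10],[42,-13.5,-10],[42,-13.5,-10],[42,-13.5,-8],[42,-13.5,-8],[42,-13.5,-8],[42,-13.5,-5],[42,-13.5,-5]],"rotation":[[0,0,0],[0,0,0],[0,0,0],[0,0,0],[0,0,0],[0,0,0],[0,0,0],[0,0,0],[0,0,0],[0,0,0]],"claw":[60,60,60,60,60,60,60,60,60,60]}' 40
python3 -m creep '{"translation":[[20,-6,0],[20,-6,0],[0,0,0],[0,0,0],[0,0,0],[0,0,0],[0,0,0],[0,0,0],[0,0,0],[0,0,0]],"rotation":[[0,0,-0.145],[0,0,-0.145],[0,0,-0.145],[0,0,-0.145],[0,0,-0.145],[0,0,-0.145],[0,0,-0.145],[0,0,-0.145],[0,0,-0.145],[0,0,-0.145]],"claw":[60,60,60,60,60,60,60,60,60,60]}'
python3 -c "
from bench import *
print(sense())"
```

```text
time: 1.15
tool_pos: [543.7, -312.4, 315.4]
tcp_rot: [-180.0, 0.0, 17.9]
ft_force: [0.2, -0.7, -0.2]
finger_gap: 60.0
time: 2.15
tool_pos: [574.8, -287.6, 314.7]
tcp_rot: [-180.0, -0.0, 101.3]
ft_force: [-0.4, -0.2, 0.3]
finger_gap: 60.1
{'time': 2.15, 'joint_pos': array([-3.11515485e+01,  1.31823965e+01,  7.02530309e+01,  5.72516674e-04,
        9.66160241e+01, -4.24352903e+01]), 'qd': array([-6.39394034e-02,  4.68721702e-02, -2.18166245e-02, -1.95464546e-02,
        7.86536596e-02, -8.24658578e+01]), 'joint_efforts': array([ 3.88687535e-03, -6.27152610e+01, -5.07161808e+01,  9.52923142e-05,
        7.85721961e-03,  3.03806685e+00]), 'tool_pos': array([ 574.76619778, -287.59565566,  314.74416368]), 'tcp_rot': array([-1.79962410e+02, -3.51370693e-02,  1.01283796e+02]), 'ft_force': array([-0.37905836, -0.23206976,  0.29195654]), 'wrist_torque': array([ 0.00559661, -0.00542726, -0.02268369]), 'finger_gap': 60.129165766709065}
```

```bash
python3 -m creep '{"translation":[[0,0,0],[0,0,0],[0,0,0],[0,0,0],[0,0,0],[0,0,0],[0,0,0],[0,0,0]],"rotation":[[0,0,-0.13],[0,0.122,0],[0,0.122,0],[0,0.122,0],[0,0.122,0],[0,0.123,0],[0,0,0],[0,0,0]],"claw":[60,60,60,60,60,60,60,60]}'
python3 - <<'E'
from bench import *
import pickle
from h import *
s=snapshot("wrist");pickle.dump(s,open("pics/wrist1.pkl","wb"));cv2.imwrite("pics/wrist1.png",s["frame"][:,:,::-1])
st=sense();print(st["tool_pos"],st["tcp_rot"],st["joint_pos"].round(1))
E
```

```text
time: 2.95
tool_pos: [574.9, -288.3, 312.6]
tcp_rot: [-179.9, -35.1, 108.3]
ft_force: [0.5, 0.8, 0.9]
finger_gap: 60.1
[ 575.22177758 -287.69376865  315.42565425] [179.97501254 -34.84215904 108.41419909] [-40.8  41.8  39.6  21.6 127.4 -50.4]
```

View pics/wrist1.png

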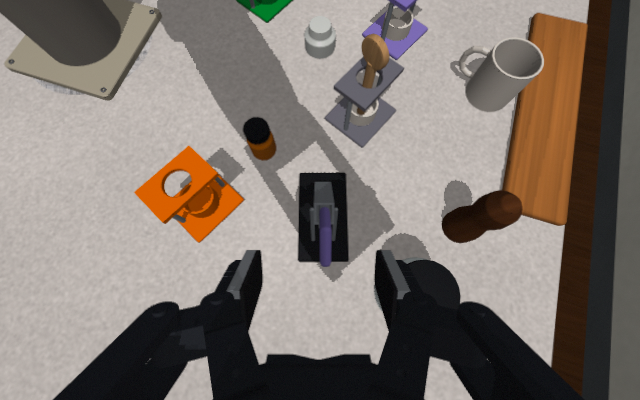

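Run:
```python
from h import *
np.set_printoptions(suppress=True,precision=1)
w=load("wrist1");t=load("top0");s=load("side0")
f=w["frame"].astype(int)
h=cv2.cvtColor(w["frame"],cv2.COLOR_RGB2HSV)
m=lilac(w);m[:180]=0;m[280:]=0;m[:,:290]=0;m[:,360:]=0
for r in range(195,270,6):
    x=np.where(m[r])[0]
    if len(x):print(r,x.min(),x.max(),x.mean())
crop(w,285,160,80,120,5,"c_w1")
u=np.array([np.cos(np.radians(-71.5)),np.sin(np.radians(-71.5)),0]);v=np.array([-u[1],u[0],0])
a=np.sin(np.radians(35))*u+np.cos(np.radians(35))*np.array([0,0,1])
n=np.cos(np.radians(35))*u-np.sin(np.radians(35))*np.array([0,0,1])
M=np.array([553.3,-212.9,110])
pts=np.array([M,M+90*a,M+90*a+23*n,M+90*a-23*n,M+25*a-23*n])
for c in (w,t,s): print(proj(c,pts).tolist())
np.save("pics/pts.npy",pts)
print(w["extrinsics"])
crop(w,285,160,80,120,5,"c_w1",proj(w,pts));crop(t,375,175,100,70,8,"c_t1",proj(t,pts));crop(s,300,100,70,90,6,"c_s1",proj(s,pts))
i=[cv2.imread(f"pics/{k}.png") for k in ("c_w1","c_s1")]
i=[cv2.resize(k,(int(k.shape[1]*560/k.shape[0]),560)) for k in i]
cv2.imwrite("pics/c_ws.png",np.hstack(i))
```

```text
207 322 326 324.0
213 319 329 324.0
219 319 330 324.5
225 319 331 325.0
231 319 331 325.0
237 319 331 325.0
243 319 331 325.0
249 319 331 325.0
255 319 331 325.0
261 319 331 325.0
[[320.1280896716587, 212.55828751954203], [320.8582363988151, 245.19813425549125], [320.87863681423374, 265.5521845795269], [320.83715334725554, 223.8107036120876], [320.2666507920881, 201.9301714250766]]
[[430.45018973602447, 201.00837710391545], [458.88959391326995, 187.7349490035837], [464.86924532661436, 186.78715843323593], [452.7537339287707, 188.70737250002014], [431.88392642585046, 198.52739935776174]]
[[337.1901528140225, 141.0208979345549], [335.932964307288, 112.62344533037408], [335.20311421223266, 112.85301003368589], [336.69069490941195, 112.38514736923162], [337.61329294183844, 133.3507666497212]]
[[   0.9   -0.3    0.1  579.7]
 [   0.3    0.9   -0.3 -300.2]
 [  -0.     0.3    1.   477.1]
 [   0.     0.     0.     1. ]]
```

View pics/c_ws.png

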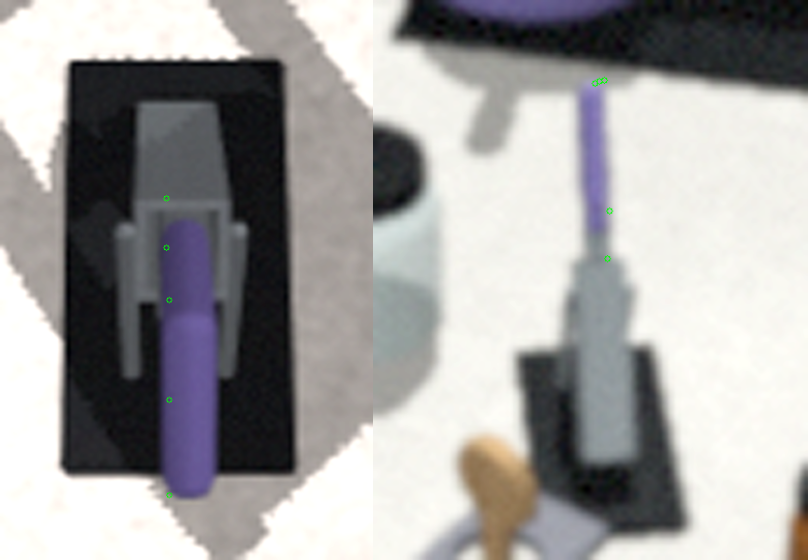

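View pics/c_t1.png

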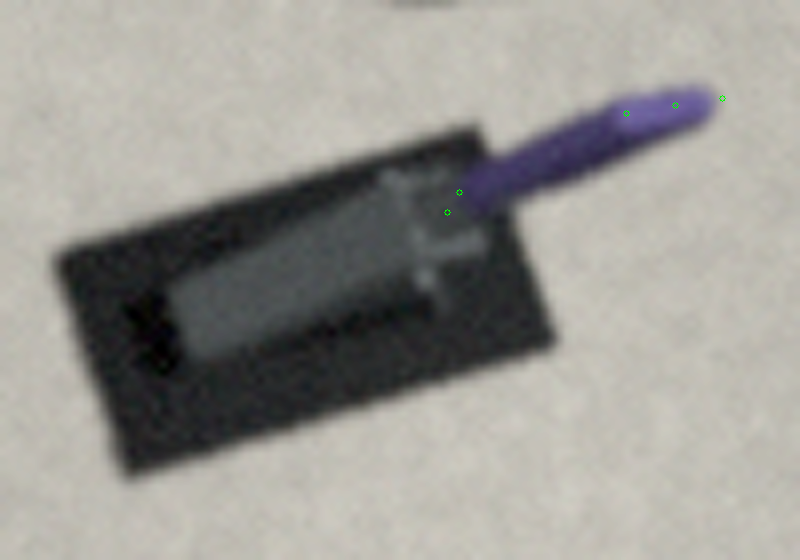

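```bash
python3 -m creep '{"translation":[[-18,2,20],[-18,2,22],[-18,3,22],[0,0,0],[0,0,0]],"rotation":[[0,0,0],[0,0,0],[0,0,0],[0,0,0],[0,0,0]],"claw":[60,60,60,60,60]}'
python3 - <<'E'
from bench import *
import pickle
from h import *
np.set_printoptions(suppress=True,precision=2)
s=snapshot("wrist");pickle.dump(s,open("pics/wrist2.pkl","wb"));cv2.imwrite("pics/wrist2.png",s["frame"][:,:,::-1])
st=sense();print(st["tool_pos"],st["tcp_rot"])
m=lilac(s)
for r in range(150,330,8):
    x=np.where(m[r,280:370])[0]+280
    if len(x):print(r,x.min(),x.max(),x.mean())
# tool-frame geometry of camera
T=R.from_euler("xyz",st["tcp_rot"],degrees=True).as_matrix()
print("cam in tool",T.T@(s["extrinsics"][:3,3]-st["tool_pos"]),T.T@s["extrinsics"][:3,:3])
print("tcp px",proj(s,st["tool_pos"]))
E
```

```text
time: 3.5
tool_pos: [584.3, -291.8, 235.0]
tcp_rot: [179.9, -34.8, 108.5]
ft_force: [0.8, -0.9, 0.8]
finger_gap: 60.2
[ 584.61 -292.34  235.83] [179.81 -34.73 108.57]
182 311 323 317.0
190 310 324 317.0
198 310 324 317.0
206 309 325 317.0
214 309 325 317.0
222 309 324 316.5
230 309 324 316.5
238 309 324 316.5
246 310 324 317.0
cam in tool [  83.77    0.57 -141.1 ] [[-0.    0.95  0.32]
 [ 1.    0.   -0.  ]
 [-0.    0.32 -0.95]]
tcp px [[317.05 263.29]]
```

View pics/wrist2.png

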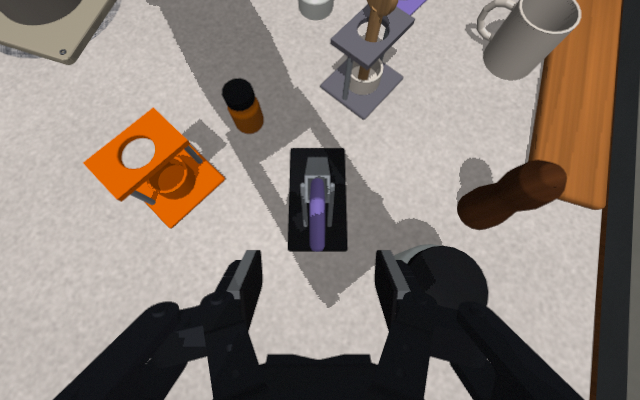

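Run:
```python
from h import *
np.set_printoptions(suppress=True,precision=2)
s=load("wrist2")
pts=np.load("pics/pts.npy")
v=np.array([.948,.317,0])
print(proj(s,pts+4*v))
m=lilac(s)[:,305:330]
r=np.where(m.sum(1)>255*4)[0];print(r.min(),r.max())
g=cv2.cvtColor(s["frame"],cv2.COLOR_RGB2GRAY)
print(s["frame"][195:256:4,317].tolist())
crop(s,280,140,80,120,5,"c_w2",proj(s,pts+4*v))
```

```text
[[316.62 187.86]
 [316.42 222.22]
 [316.47 249.76]
 [316.37 192.76]
 [316.54 171.74]]
178 250
[[74, 65, 108], [119, 102, 172], [129, 112, 187], [131, 114, 190], [131, 114, 189], [77, 67, 112], [78, 66, 112], [77, 66, 111], [76, 66, 110], [78, 67, 112], [75, 65, 110], [77, 66, 111], [76, 65, 110], [75, 65, 109], [78, 72, 93], [123, 118, 115]]
```

View pics/c_w2.png

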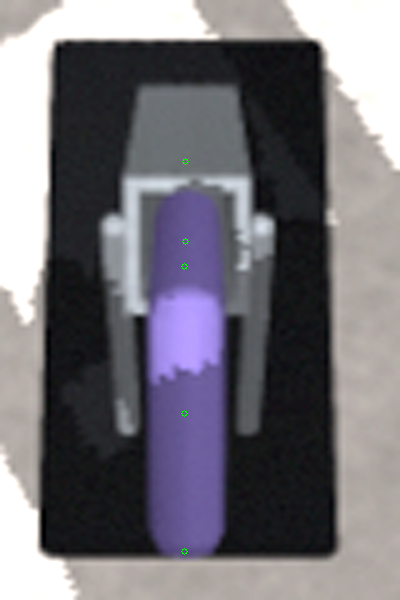

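```bash
python3 -m creep '{"translation":[[-5,0,23],[0,0,30],[0,0,30],[0,0,20],[0,0,10],[0,0,0]],"rotation":[[0,0,0],[0,0,0],[0,0,0],[0,0,0],[0,0,0],[0,0,0]],"claw":[50,50,50,50,50,50]}'
python3 - <<'E'
from bench import *
import pickle
from h import *
np.set_printoptions(suppress=True,precision=2)
for n in ("wrist","side"):
    s=snapshot(n);pickle.dump(s,open(f"pics/{n}3.pkl","wb"))
    crop(s,*((180,140,280,200,2) if n=="wrist" else (290,90,80,90,5)),f"c_{n}3")
st=sense();print(st["tool_pos"],st["tcp_rot"],st["ft_force"])
E
```

```text
time: 4.15
tool_pos: [565.0, -234.6, 137.7]
tcp_rot: [179.9, -34.9, 108.5]
ft_force: [-0.2, 0.4, 0.1]
finger_gap: 49.7
[ 565.72 -235.86  138.74] [179.86 -34.84 108.47] [-0.32 -0.37  0.43]
```

View pics/c_wrist3.png

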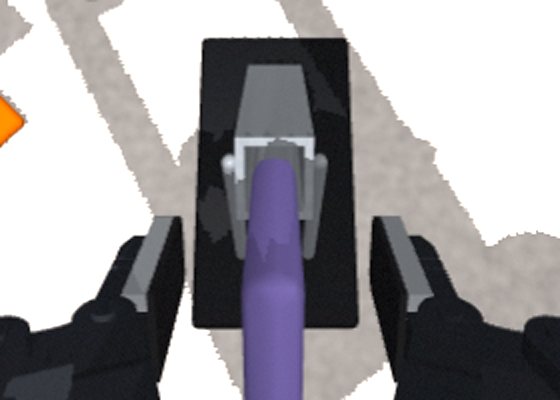

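View pics/c_side3.png

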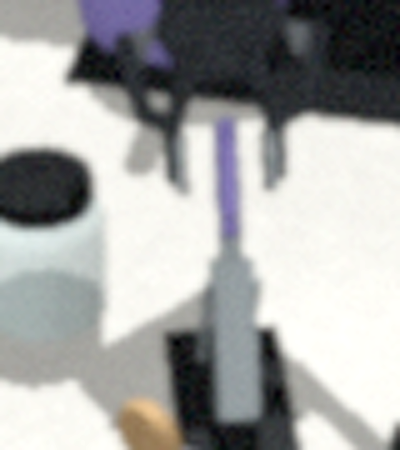

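```bash
python3 -m creep '{"translation":[[0,-1,0],[0,0,0],[0,0,0],[0,0,0],[0,0,0],[0,0,0],[0,0,0],[0,0,0]],"rotation":[[0,0,0],[0,0,0],[0,0,0],[0,0,0],[0,0,0],[0,0,0],[0,0,0],[0,0,0]],"claw":[6,6,6,6,6,6,6,6]}' 60
python3 - <<'E'
from bench import *
st=sense();print(st["tool_pos"],st["tcp_rot"],st["ft_force"],st["wrist_torque"],st["finger_gap"])
E
```

```text
time: 5.05
tool_pos: [564.2, -236.0, 137.3]
tcp_rot: [179.9, -34.9, 108.4]
ft_force: [1.5, -4.0, 6.1]
finger_gap: 11.3
[ 564.23991127 -236.02975286  137.32167837] [179.93351152 -34.91297158 108.40568122] [ 1.45132362 -4.01746999  6.05626067] [-0.24621611 -0.03776875  0.03754271] 11.301285991053984
```

```bash
python3 -m creep '{"translation":[[0,0,-4],[0,0,-10],[0,0,-12],[0,0,-12],[0,0,-12]],"rotation":[[0,0,0],[0,0,0],[0,0,0],[0,0,0],[0,0,0]],"claw":[6,6,6,6,6]}'
python3 - <<'E'
from bench import *
st=sense();print(st["tool_pos"],st["tcp_rot"],st["ft_force"],st["wrist_torque"],st["finger_gap"])
import pickle
from h import *
for n in ("wrist",):
    s=snapshot(n);crop(s,180,100,280,200,2,"c_wrist4")
E
```

```text
time: 5.55
tool_pos: [573.1, -263.2, 178.5]
tcp_rot: [180.0, -35.0, 108.4]
ft_force: [0.4, -0.1, -1.0]
finger_gap: 11.0
[ 573.13232695 -263.24721362  178.45663315] [179.98763329 -34.98590549 108.3947703 ] [ 0.38302225 -0.10804419 -0.99009725] [-0.37929785 -0.11863893  0.02844643] 11.006574529336303
```

View pics/c_wrist4.png

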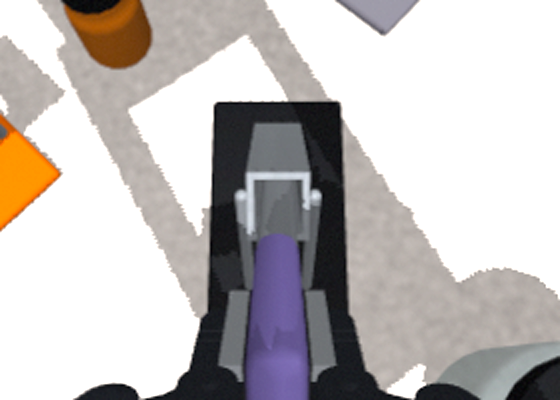

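Gripped and sliding out cleanly (collar now visible well above the mouth). Continue.

```bash
python3 -m creep '{"translation":[[0,0,-12],[0,0,-12],[0,0,-12],[0,0,-12],[0,0,-12],[0,0,-14],[0,0,-14],[0,0,-10],[0,0,0],[0,0,0]],"rotation":[[0,0,0],[0,0,0],[0,0,0],[0,0,0],[0,0,0],[0,0,0],[0,0,0],[0,0,0],[0,0,0],[0,0,0]],"claw":[6,6,6,6,6,6,6,6,6,6]}'
python3 - <<'E'
from bench import *
from h import *
st=sense();print(st["tool_pos"],st["tcp_rot"],st["ft_force"],st["wrist_torque"],st["finger_gap"],st["joint_pos"])
for n in ("wrist","side","top"):
    s=snapshot(n);pickle.dump(s,open(f"pics/{n}5.pkl","wb"));cv2.imwrite(f"pics/{n}5.png",s["frame"][:,:,::-1])
E
```

```text
time: 6.6
tool_pos: [590.7, -316.0, 257.5]
tcp_rot: [180.0, -35.0, 108.4]
ft_force: [0.1, -0.5, -1.1]
finger_gap: 11.4
[ 590.68265839 -316.00350226  257.45456741] [179.99074515 -34.99479753 108.38947069] [ 0.14034624 -0.48254934 -1.093732  ] [-0.35937259 -0.11629637 -0.02367365] 11.39921906448135 [-41.60194108  48.36778859  36.00200209  20.52417839 125.06590661
 -52.5402509 ]
```

View pics/wrist5.png

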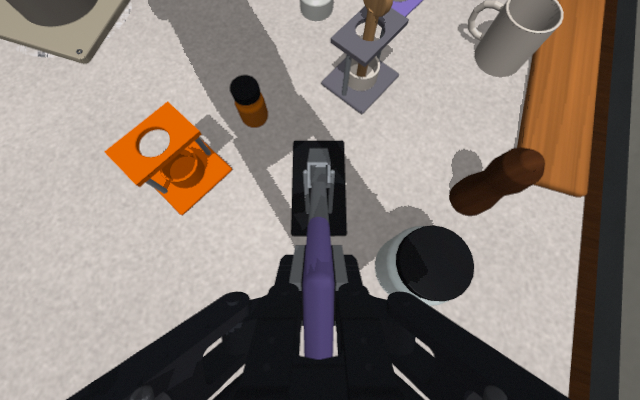

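View pics/side5.png

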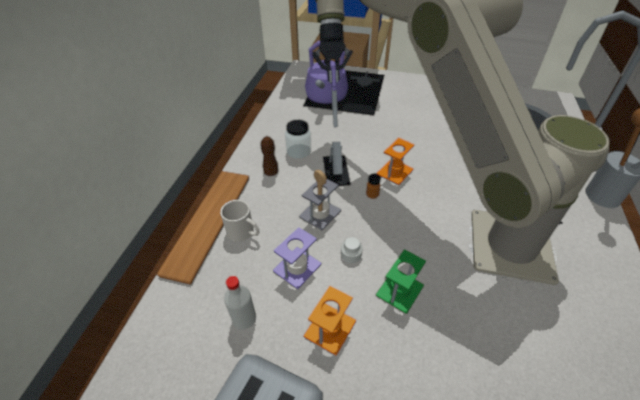

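```bash
python3 -m creep '{"translation":[[12,0,-18],[20,0,-28],[20,0,-28],[20,0,-28],[0,0,0],[0,0,0],[0,0,0],[0,0,0],[0,0,0],[0,0,0]],"rotation":[[0,0,0],[0,0,0],[0,0,0],[0,0,0],[0,-0.1,0],[0,-0.13,0],[0,-0.13,0],[0,-0.13,0],[0,-0.12,0],[0,0,0]],"claw":[6,6,6,6,6,6,6,6,6,6]}'
python3 - <<'E'
from bench import *
from h import *
st=sense();print(st["tool_pos"],st["tcp_rot"],st["ft_force"],st["wrist_torque"],st["finger_gap"],st["joint_pos"])
E
```

```text
time: 7.75
tool_pos: [589.6, -311.9, 383.0]
tcp_rot: [-180.0, 0.0, 108.6]
ft_force: [0.0, 1.0, -0.8]
finger_gap: 11.1
[ 589.60968272 -311.89446702  382.99217985] [-1.79995125e+02  4.91258498e-02  1.08615181e+02] [ 0.01601411  1.03015464 -0.81130147] [-0.00022732  0.06403994 -0.00613829] 11.109806122954803 [-3.22613802e+01  1.79238884e+01  5.76194057e+01 -3.59118461e-02
  1.04421668e+02 -5.08855141e+01]
```

```bash
python3 -m creep '{"translation":[[15,4.3,0],[30,8.7,0],[42,12.1,0],[42,12.1,0],[42,12.1,0],[42,12.1,0],[42,12.1,0],[42,12.1,0],[42,12.1,0],[42,12.1,0]],"rotation":[[0,0,0],[0,0,0],[0,0,0],[0,0,0],[0,0,0],[0,0,0],[0,0,0],[0,0,0],[0,0,0],[0,0,0]],"claw":[6,6,6,6,6,6,6,6,6,6]}'
python3 -m creep '{"translation":[[42,12.1,0],[40,11.6,0],[25,7.2,0],[14.5,4.4,0],[0,0,0],[0,0,0],[0,0,0]],"rotation":[[0,0,0],[0,0,0],[0,0,0],[0,0,0],[0,0,0],[0,0,0],[0,0,0]],"claw":[6,6,6,6,6,6,6]}'
python3 - <<'E'
from bench import *
from h import *
st=sense();print(st["tool_pos"],st["tcp_rot"],st["ft_force"],st["wrist_torque"],st["finger_gap"],st["joint_pos"])
for n in ("wrist","side","top"):
    s=snapshot(n);pickle.dump(s,open(f"pics/{n}6.pkl","wb"));cv2.imwrite(f"pics/{n}6.png",s["frame"][:,:,::-1])
E
```

```text
time: 8.75
tool_pos: [574.5, 82.6, 382.8]
tcp_rot: [-179.9, -0.2, 108.3]
ft_force: [0.8, -0.0, -0.3]
finger_gap: 11.0
time: 9.45
tool_pos: [570.0, 205.8, 383.0]
tcp_rot: [-180.0, -0.1, 108.3]
ft_force: [0.6, 0.4, -0.7]
finger_gap: 10.8
[570.02134066 205.80520923 382.98752071] [-1.79963051e+02 -5.15621631e-02  1.08288874e+02] [ 0.59955543  0.39655063 -0.68232758] [0.01127937 0.01237838 0.05211455] 10.800033877777286 [ 1.49759031e+01  7.93965604e+00  6.90956960e+01  5.06394983e-02
  1.03004510e+02 -3.30160980e+00]
```

View pics/wrist6.png

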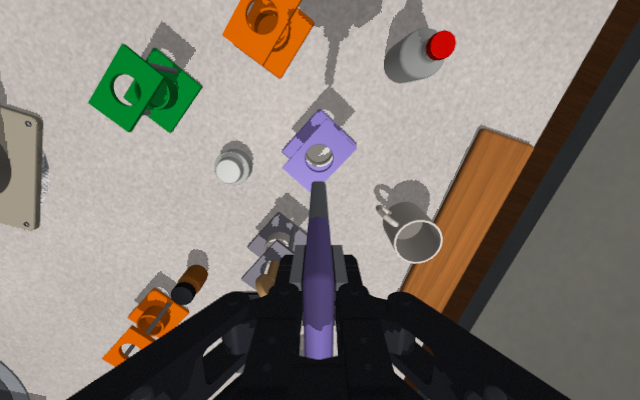

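View pics/side6.png

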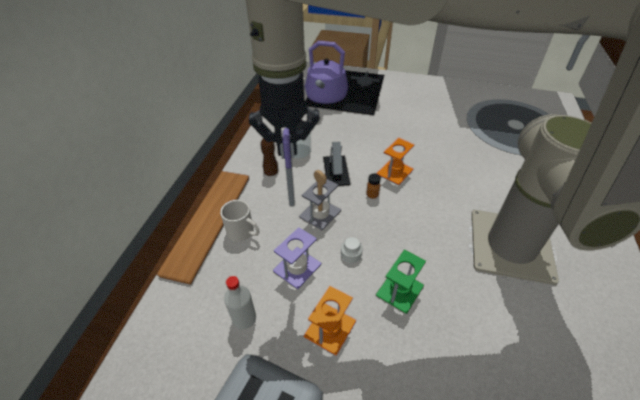

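View pics/top6.png

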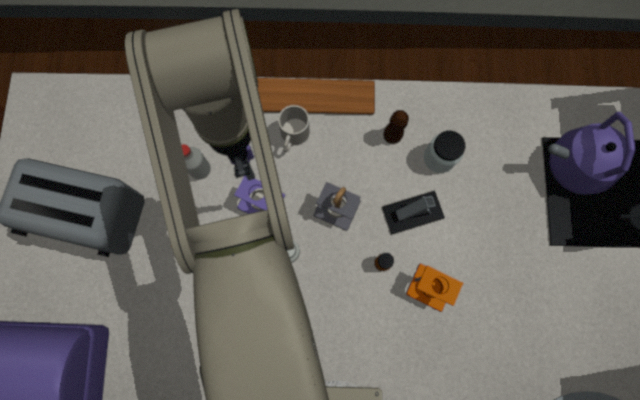

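Run:
```python
from h import *
w=load("wrist6");s=load("side6")
crop(w,270,95,100,100,6,"c_w6"); crop(s,265,180,60,100,6,"c_s6")
np.set_printoptions(suppress=True,precision=1)
a=np.array([569.9,206,383])
print(proj(w,np.array([a-[0,0,139],a])),proj(s,np.array([a-[0,0,139],a])))
```

```text
[[317.4 189.3]
 [316.9 261.3]] [[292.  204.2]
 [287.7 155.8]]
```

View pics/c_w6.png

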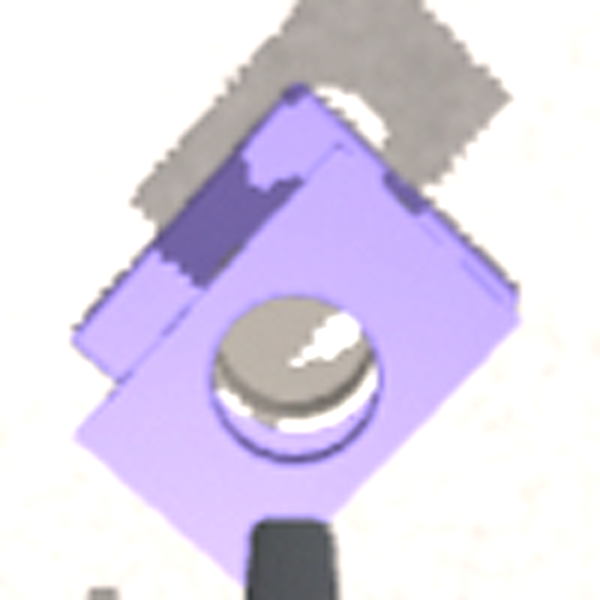

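View pics/c_s6.png

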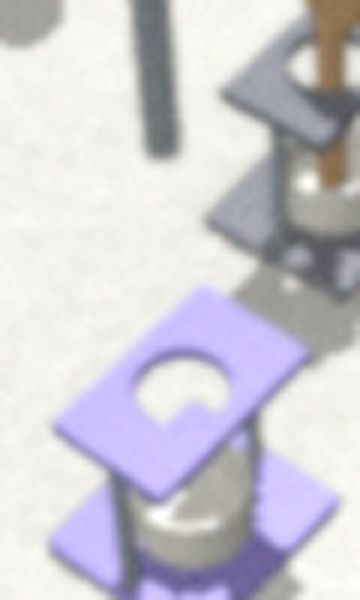

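Run:
```python
from h import *
w=load("wrist6");s=load("side6");t=load("top0")
np.set_printoptions(suppress=True,precision=1)
x=np.array([-.314,.949,0]);y=np.array([.949,.314,0])
H=onz(w,[(318.9,157.6)],104)[0]
print("hole wrist",H)
hs=np.array([(132+232)/2,(347+423)/2])/6+[265,180]-.42
print("hole side",onz(s,[hs],104), hs)
a=np.array([570,205.8,244])
for dz in (0,): print("pred end edge", proj(w,np.array([a+9*x-7*y,a+9*x+7*y,a-9*x])),proj(s,np.array([a+9*x,a-9*x,a+7*y,a-7*y])))
# measured end edges wrist
e=np.array([(248,522),(335,522)])/6+[270,95]-.42
print(e); P=onz(w,e,244);print(P,P.mean(0)-9*x, np.linalg.norm(P[0]-P[1]))
es=np.array([(162,158)])/6+[265,180]-.42;print(es,onz(s,es,244), tri(w,[e.mean(0)],s,es))
ct=onz(t,[(220+187/5-.4,165+137/5-.4)],104);print("hole top",ct)
```

```text
hole wrist [569.9 212.2 104. ]
hole side [[570.  209.6 104. ]] [294.9 243.7]
pred end edge [[310.3 180.7]
 [324.5 180.7]
 [317.5 198.1]] [[292.  207.1]
 [291.8 201.2]
 [288.8 204.3]
 [295.1 203.9]]
[[310.9 181.6]
 [325.4 181.6]]
[[561.4 211.5 244. ]
 [574.9 216.  244. ]] [571.  205.2 244. ] 14.315657999336967
[[291.6 205.9]] [[569.2 211.2 244. ]] (array([[567.8, 214.8, 248.2]]), array([0.]))
hole top [[566.1 210.  104. ]]
```

```bash
python3 -m creep '{"translation":[[3,0.6,10],[3.2,0.7,30],[0,0,35],[0,0,30],[0,0,12],[0,0,0],[0,0,0]],"rotation":[[0,0,0],[0,0,0],[0,0,0],[0,0,0],[0,0,0],[0,0,0],[0,0,0]],"claw":[6,6,6,6,6,6,6]}'
python3 - <<'E'
from bench import *
from h import *
np.set_printoptions(suppress=True,precision=2)
for n in ("wrist","side"):
    s=snapshot(n);pickle.dump(s,open(f"pics/{n}7.pkl","wb"))
st=sense();print(st["tool_pos"],st["tcp_rot"],st["ft_force"],st["finger_gap"])
w=load("wrist7");s=load("side7")
crop(w,240,80,140,140,4,"c_w7"); crop(s,265,190,60,90,6,"c_s7")
a=np.array([cv2.resize(cv2.imread(f"pics/{k}.png"),(380,560)) if k=="c_s7" else cv2.imread("pics/c_w7.png")[:560] for k in ()])
E
```

```text
time: 10.3
tool_pos: [569.3, 213.7, 267.4]
tcp_rot: [179.9, -0.1, 108.4]
ft_force: [0.1, -0.1, -0.8]
finger_gap: 11.4
[569.9  213.89 268.62] [179.78  -0.05 108.39] [ 0.33 -0.96 -0.85] 11.418081088251272
```

View pics/c_w7.png

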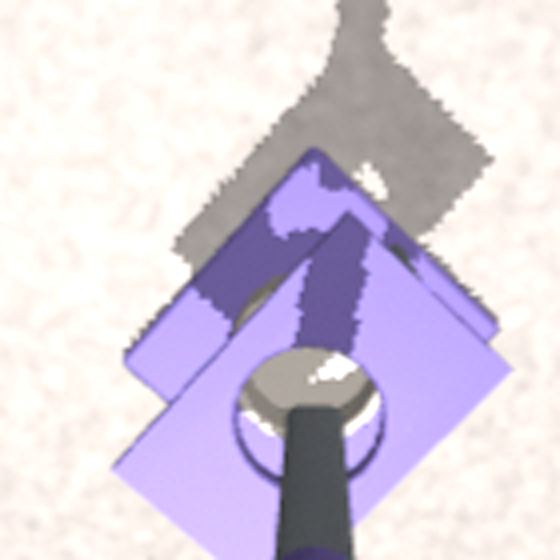

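View pics/c_s7.png

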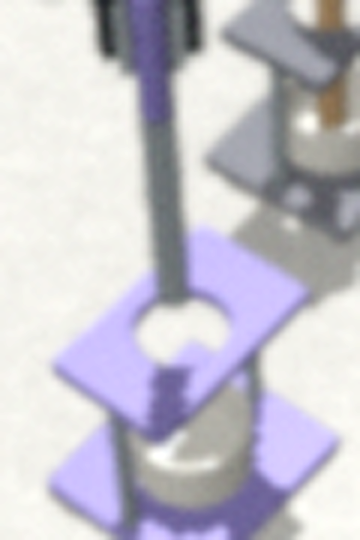

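Run:
```python
from h import *
w=load("wrist7");s=load("side7")
np.set_printoptions(suppress=True,precision=1)
x=np.array([-.315,.949,0]);y=np.array([.949,.315,0])
H=onz(w,[(317.1,183.8)],104)[0];print("hole w",H)
for z in (129.6,133):
    E=onz(w,[(240+317/4-.4,80+405/4-.4)],z)[0]-9*x;d=H-E;print("end w",E,"rel tool",d@x,d@y)
# side: end bottom mid (crop 174,302), left/right edges
print("side hole",onz(s,[(294.9,243.7)],104))
for z in (129.6,133):
    print("side front edge",onz(s,[(265+173/6-.4,190+303/6-.4)],z)-9*x)
print("collar side z check", proj(s,np.array([[569.9,213.9,268.6-139+125]])),(265+157/6,190+122/6))
```

```text
hole w [569.5 212.8 104. ]
end w [570.8 214.4 129.6] rel tool -1.088946312417951 -1.7563747108282308
end w [570.5 215.2 133. ] rel tool -1.994026649240136 -1.7396645956086125
side hole [[570.  209.5 104. ]]
side front edge [[572.5 209.6 129.6]]
side front edge [[571.6 212.1 133. ]]
collar side z check [[290.6 203.5]] (291.1666666666667, 210.33333333333334)
```

```bash
python3 -m creep '{"translation":[[-1.5,-2,0],[0,0,10],[0,0,20],[0,0,25],[0,0,25],[0,0,15],[0,0,0],[0,0,0]],"rotation":[[0,0,0],[0,0,0],[0,0,0],[0,0,0],[0,0,0],[0,0,0],[0,0,0],[0,0,0]],"claw":[6,6,6,6,6,6,6,6]}'
python3 - <<'E'
from bench import *
from h import *
np.set_printoptions(suppress=True,precision=2)
for n in ("wrist","side"):
    s=snapshot(n);pickle.dump(s,open(f"pics/{n}8.pkl","wb"))
st=sense();print(st["tool_pos"],st["tcp_rot"],st["ft_force"],st["wrist_torque"],st["finger_gap"])
w=load("wrist8");s=load("side8")
crop(w,240,100,140,140,4,"c_w8"); crop(s,255,190,80,100,6,"c_s8")
E
```

```text
time: 11.2
tool_pos: [567.6, 211.7, 171.6]
tcp_rot: [180.0, -0.1, 108.4]
ft_force: [0.3, 0.1, -0.0]
finger_gap: 11.2
[568.42 211.92 172.93] [179.84  -0.05 108.39] [-0.62  0.13 -1.1 ] [-0.05  0.02  0.05] 11.391081205383685
```

View pics/c_w8.png

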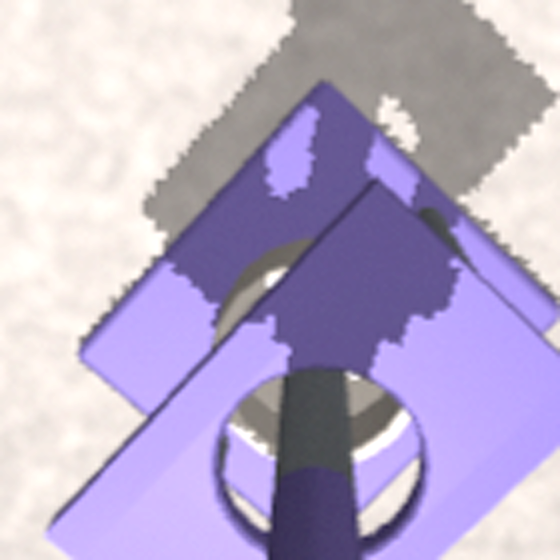

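View pics/c_s8.png

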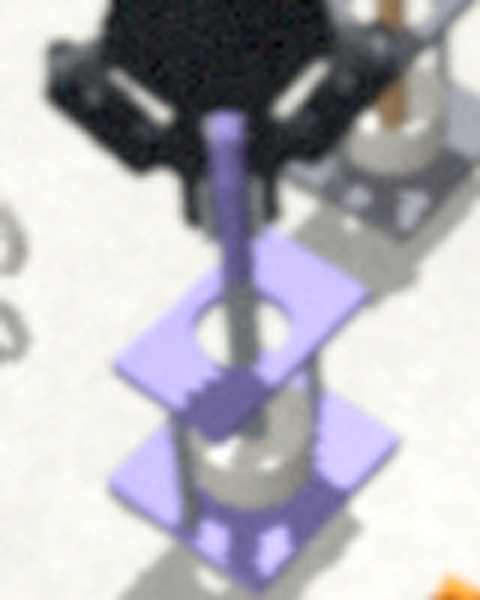

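```bash
python3 -m creep '{"translation":[[0,0,3],[0,0,3],[0,0,3],[0,0,3],[0,0,0]],"rotation":[[0,0,0],[0,0,0],[0,0,0],[0,0,0],[0,0,0]],"claw":[6,6,6,6,6]}'; python3 -m creep '{"translation":[[0,0,2],[0,0,0]],"rotation":[[0,0,0],[0,0,0]],"claw":[6,6]}';python3 -m creep '{"translation":[[0,0,1],[0,0,0]],"rotation":[[0,0,0],[0,0,0]],"claw":[6,6]}'
```

```text
time: 11.8
tool_pos: [567.0, 211.5, 158.3]
tcp_rot: [-179.9, -0.1, 108.4]
ft_force: [-0.6, -0.2, -1.3]
finger_gap: 11.1
time: 12.0
tool_pos: [567.3, 211.6, 156.8]
tcp_rot: [-180.0, -0.1, 108.4]
ft_force: [0.4, 0.4, -0.6]
finger_gap: 11.4
time: 12.2
tool_pos: [567.4, 211.6, 156.0]
tcp_rot: [-180.0, -0.1, 108.4]
ft_force: [0.1, -0.4, -1.2]
finger_gap: 11.6
```

```bash
python3 -m creep '{"translation":[[0,0,1],[0,0,0]],"rotation":[[0,0,0],[0,0,0]],"claw":[6,6]}'; python3 -m creep '{"translation":[[0,0,1],[0,0,0]],"rotation":[[0,0,0],[0,0,0]],"claw":[6,6]}'
python3 - <<'E'
from bench import *
from h import *
s=snapshot("side");crop(s,255,190,80,100,6,"c_s9")
print(sense()["ft_force"])
E
```

```text
time: 12.4
tool_pos: [567.3, 211.7, 154.9]
tcp_rot: [-180.0, -0.1, 108.4]
ft_force: [0.4, 0.4, -1.8]
finger_gap: 11.4
time: 12.6
tool_pos: [567.3, 211.6, 153.9]
tcp_rot: [-180.0, -0.1, 108.4]
ft_force: [-0.7, -0.4, -0.2]
finger_gap: 11.0
[-0.47027599  0.25018315 -0.86146321]
```

View pics/c_s9.png

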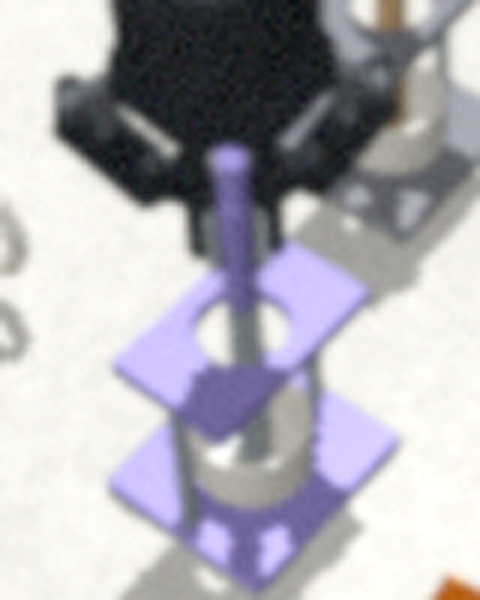

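```bash
for i in 1; do python3 -m creep '{"translation":[[0,0,1],[0,0,0]],"rotation":[[0,0,0],[0,0,0]],"claw":[6,6]}'; python3 -m creep '{"translation":[[0,0,1],[0,0,0]],"rotation":[[0,0,0],[0,0,0]],"claw":[6,6]}'; done
```

```text
time: 12.85
tool_pos: [567.3, 211.6, 152.9]
tcp_rot: [-180.0, -0.1, 108.4]
ft_force: [0.1, 0.1, -1.7]
finger_gap: 11.4
time: 13.05
tool_pos: [567.3, 211.6, 151.9]
tcp_rot: [-180.0, -0.1, 108.4]
ft_force: [-0.4, -0.1, -1.3]
finger_gap: 11.5
```

```bash
python3 -m creep '{"translation":[[0,0,1],[0,0,0]],"rotation":[[0,0,0],[0,0,0]],"claw":[6,6]}'
```

```text
time: 13.25
tool_pos: [567.6, 211.8, 151.6]
tcp_rot: [180.0, -0.1, 108.4]
ft_force: [-0.9, -0.0, 3.4]
finger_gap: 11.2
```

```bash
python3 -m creep '{"translation":[[0,0,0],[0,0,0],[0,0,0],[0,0,0],[0,0,0],[0,0,0],[0,0,0],[0,0,0],[0,0,0],[0,0,0]],"rotation":[[0,0,0],[0,0,0],[0,0,0],[0,0,0],[0,0,0],[0,0,0],[0,0,0],[0,0,0],[0,0,0],[0,0,0]],"claw":[12,13,14,16,18,20,25,30,35,40]}' 20
python3 - <<'E'
from bench import *
from h import *
s=snapshot("side");crop(s,255,170,80,120,5,"c_s10")
s=snapshot("wrist");crop(s,160,100,320,300,2,"c_w10")
print(sense()["ft_force"])
E
```

```text
time: 14.25
tool_pos: [567.4, 211.6, 151.1]
tcp_rot: [180.0, -0.1, 108.4]
ft_force: [-0.4, -0.4, -0.5]
finger_gap: 40.2
[-0.39849866  0.6087572  -0.61118222]
```

View pics/c_s10.png

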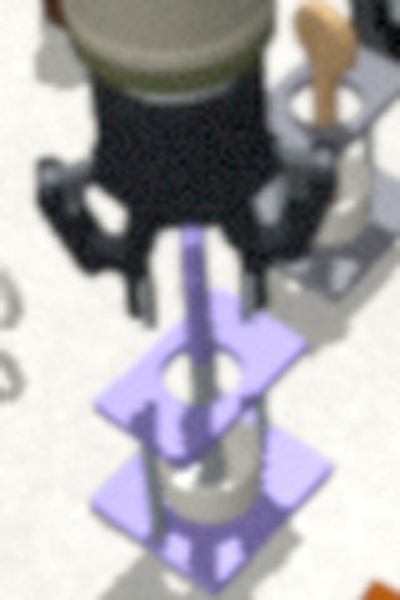

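View pics/c_w10.png

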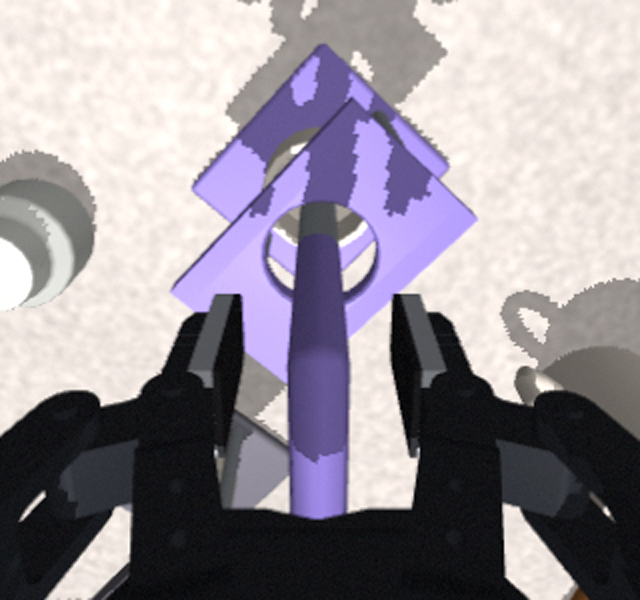

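```bash
python3 -m creep '{"translation":[[0,0,0],[0,0,0],[0,0,0],[0,0,-8],[0,0,-20],[0,0,-30],[0,0,-40],[0,0,-40],[0,0,-30],[0,0,0]],"rotation":[[0,0,0],[0,0,0],[0,0,0],[0,0,0],[0,0,0],[0,0,0],[0,0,0],[0,0,0],[0,0,0],[0,0,0]],"claw":[50,60,70,75,75,75,75,75,75,75]}'
python3 - <<'E'
from bench import *
from h import *
for n in ("side","top","wrist"):
    s=snapshot(n);cv2.imwrite(f"pics/{n}11.png",s["frame"][:,:,::-1]);pickle.dump(s,open(f"pics/{n}11.pkl","wb"))
s=load("side11");crop(s,240,170,110,120,5,"c_s11")
st=sense();print(st["ft_force"],st["finger_gap"])
E
```

```text
time: 15.35
tool_pos: [569.5, 212.1, 326.5]
tcp_rot: [179.4, -0.0, 108.4]
ft_force: [0.2, -0.3, 1.1]
finger_gap: 74.8
[ 0.14437895 -0.45018631 -0.86161043] 74.6700749462503
```

View pics/c_s11.png

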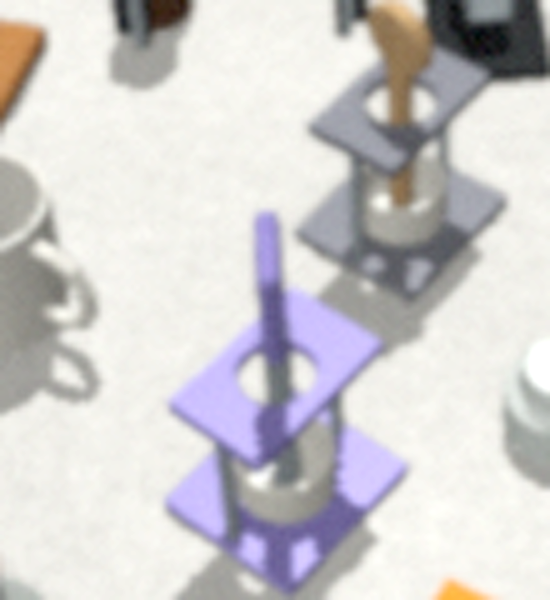

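View pics/wrist11.png

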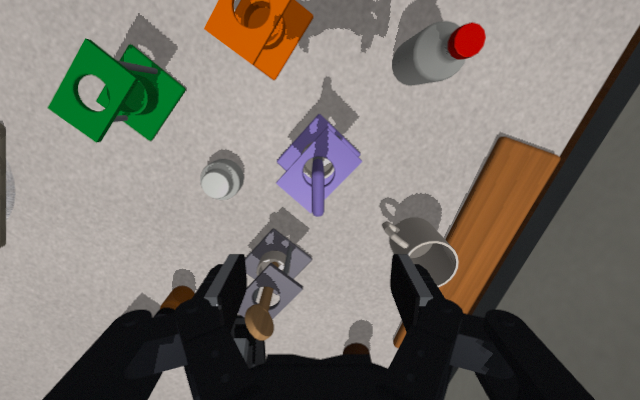

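View pics/side11.png

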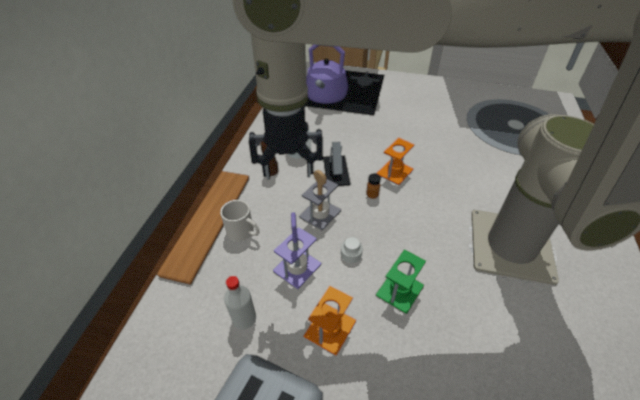

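```bash
python3 -m creep '{"translation":[[0,0,0],[0,0,0],[0,0,0],[0,0,0],[0,0,0],[0,0,0],[0,0,0],[0,0,0]],"rotation":[[0,0,0],[0,0,0],[0,0,0],[0,0,0],[0,0,0],[0,0,0],[0,0,0],[0,0,0]],"claw":[75,75,75,75,75,75,75,75]}'
python3 - <<'E'
from bench import *
from h import *
s=snapshot("wrist")
d=cv2.absdiff(s["frame"],load("wrist11")["frame"]).max(2)
print("changed px",(d[90:230,260:380]>40).sum())
a=load("side0")["frame"];b=snapshot("side")["frame"]
d=cv2.absdiff(a,b).max(2)
for n,(x,y,w,h) in dict(mug=(218,198,40,48),spoonholder=(305,195,35,30),timer=(338,235,26,30),soap=(222,275,36,55),spice=(364,172,18,28),drainerbase=(324,158,26,26),jar=(284,120,24,42)).items(): print(n,(d[y:y+h,x:x+w]>50).sum(),w*h)
print(hand_in())
E
```

```text
time: 16.3
tool_pos: [567.5, 211.5, 319.1]
tcp_rot: [180.0, -0.1, 108.4]
ft_force: [0.2, 0.4, -1.0]
finger_gap: 74.9
changed px 365
mug 0 1920
spoonholder 0 1050
timer 0 780
soap 0 1980
spice 0 504
drainerbase 0 676
jar 641 1008
the job is handed in; nothing more can be done
None
```

I drew the lilac scraper out of the sleeve along its axis, stood it upright and put it handle end down through the ring of the lilac holder. I lowered it in 1 mm steps until light contact with the cup floor (about 3 N), opened the fingers gently, raised the arm clear and handed in at about 16 s.

**Placement:** after release the side and wrist pictures show the scraper standing upright in the cup, with the fingers well above it and wrist force near zero.

**Surroundings:** before-and-after side pictures show no change around the mug, spoon holder, timer, soap bottle, spice jar and drainer base. I did not compare the salt mill. I also handed in without looking at why two checks failed:
- **Sugar jar:** its patch differed (641 of 1008 pixels). The raised gripper probably hid it from the side camera. It looked untouched in earlier views, but I did not confirm it at the end.
- **Stillness of the scraper:** comparing two wrist pictures 0.8 s apart gave 365 changed pixels. The arm settled about 7 mm in that time, moving the camera, so this check neither proves nor disproves that the scraper was at rest.

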